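# Catch and lower the gauge case lid

## Robot

A 6-joint arm with a two-finger parallel gripper is mounted at the origin on the work surface. World frame = base frame: x ahead of the robot, y to its left, z up, the work surface at z = 0. Lengths are in m, angles in rad, forces in N, time in s.
With the tool pointing down it reaches from about 0.225 to 0.725 m from the base axis. Payload 3.1 kg.
Tool frame: the origin (TCP) lies on the centre line of the jaws, within the pads' length; the fingertips stand 8 mm ahead of it and the grasp point (between the pads) lies 11 mm behind it (arm.tcp_to_tips is the distance from the TCP to the fingertips, in m); z points along the fingers, x is the direction in which the jaws open and shut, and the axes are right-handed (so a half turn about z gives the same grasp; the last joint's range is limited). The gripper opens to 85 mm and grips with 20 to 120 N. Pads are 22 mm wide; open, the fingers measure 114 mm over their backs; the gripper's body (76 mm by 85 mm) begins 54 mm behind the grasp point. The pads swing forward as they close: fully open they stand 13 mm farther back than shut.
Start: joints at [-1.325, 0.048, 0.099, 1.622, 0, 1.443], TCP at [0.192, -0.489, 0.239] pointing down, gripper open.
Joint ranges: [-2.91, 2.91], [-0.99, 1.94], [-1.21, 1.42], [-2.12, 2.29], [-1.49, 1.47], [-3.14, 3.14]. Speed limits (rad/s): [2.79, 2.79, 3.14, 3.14, 3.14, 3.14].

## Interface

Orientations are given as a rotation vector (axis times angle).
In Python, from bench import arm, optics gives the robot as it stands.
- The arm moves only by the tool move_arm, never from a script. Its argument "plan" is a list of rows, each a list of 7 numbers: the shift along the tool's x, y, z in units of 150 mm (1.0 is 150 mm), then the turn, a rotation vector about the tool's x, y, z in units of 2 pi rad (1.0 is 2 pi rad), then the opening, from 0 (shut) to 1 (fully open). A call has 1 to 20 rows; each row is the pose to reach, as a shift and turn from the pose commanded when the call began, along the tool's axes at that moment, turning the shorter way round; what a row does not reach only later rows make up. A row lasts 1/10 s, in which the tool goes at most 50 mm and 8.59 degrees, less where a joint would pass 70% of its speed; a pose out of reach is approached as far as the arm can. A call with a number of a shift or a turn outside -1 to 1 is refused whole. A call with a gripper value outside its range is refused whole. The fingers move at their own pace and stop on an object; "grip_force" is the grip in N (left out, the last holds). Time passes only in rows, so rows that repeat a pose let the fingers close. It gives the time, the measured TCP pose, the force and the opening at its end, in the units of the state.
- arm.state(): the state, without advancing time (a new reading comes with each control period).
- optics.camera(name): name is "side" or "top"; returns a dict with "frame" (480x640x3 uint8, red, green, blue), "camera_matrix" (3x3 intrinsics, pixels), "world_from_camera" (4x4, takes a point from camera to world coordinates). Camera axes: x right, y up, looking along -z (the intrinsics and any distortion apply to the point x, -y, -z); pixel columns grow to the right and rows downward; lengths in m; the calibration is good to about 2 mm. A picture is of the moment at which its call begins. There is no depth.
- arm.close_job(): hands the job in, once; it reports no verdict.
The state is a dict: "clock": time; "qpos": joint angles; "qd": joint speeds; "tau": joint torques, N m; "ee_pos": TCP position; "ee_rot": TCP orientation; "ft_force": force on the tool from outside, world axes, zero at the start; "wrist_torque": the same for the moment, N m; "opening": opening from 0.0 (shut) to 1.0 (fully open).
Only numpy, scipy, OpenCV 4.12 (cv2) and the standard library are available. Lean on these libraries where they do the work, as an engineer would, in place of code of your own. Each camera call takes 0.05 s, during which the arm holds its last target.

## Task

Close the blue gauge case without a bang: tip its open lid forward past upright with a fingertip and let it fall by itself, catch it on the back of the fingers before it lands, and ease it down under its yellow tab until it is fully shut, never letting it drop onto the rim. Do not grip or squeeze the lid, leave the gauges in the case and everything else on the bench alone, and finish with the hand clear.

Things in the scene. Friction and masses are not known exactly. Their poses are not given: they have to be found in the camera images.
- case: Gauge case bolted to the bench: open-topped blue steel box, 135 mm deep (x), 220 mm wide (y), 75 mm high, walls 6 mm. Origin: centre of its underside; its x axis points level from the front wall to the hinged back wall, z up. The case never moves in a run, but stands elsewhere each time; its x axis points to the robot's left and somewhat ahead (yaw about 0.95 to 1.5 rad), so the hinge is on the left and the tab, when shut, on the right
- lid (a joint): Lid angle in rad: 0 shut and level, 1.57 upright, 1.78 leaning back on its stop (the start). The lid (0.3 to 0.4 kg) is a blue plate 224 mm wide, 8 mm thick, reaching 140 mm from the hinge, plus a yellow tab. Worn damper: past upright it falls by itself, slowly at first, about 2.5 to 4 s to shut (the last 0.8 rad in under 1 s), hitting the rim at about 1.1 rad/s; it never stays half-way
- lid_hinge (a point): Middle of the lid's hinge line, on the top of the back wall, 75 mm above the bench. The point's axes turn with the lid: with the lid shut its x axis is the case's x axis (from tab to hinge) and z is up; the lid lies at -x of it, its underside in the plane z = 0 and its outer face at z = +8 mm. The hinge line is the y axis
- lid_tab (a point): Middle of the outer edge of the lid's yellow tab, on the underside; 170 mm from the hinge line. The tab is 80 mm wide and 8 mm thick; with the lid shut it stands out level 35 mm in front of the case's front wall, 75 mm above the bench with free space below it, so a finger can stay under the tab until the lid is shut. Axes as lid_hinge
- ring_gauge_mid (a point): Centre (half-way up) of a loose steel ring 44 mm across, 18 mm high, lying on the foam in the case, below the rim; to be left alone
- dial_mid (a point): Centre (half-way up) of a loose dial indicator, dark round body 48 mm across and 16 mm high with a white face and a short stem, lying on the foam in the case, below the rim; to be left alone
- block_mid (a point): Centre (half-way up) of a loose steel block 35 x 30 x 20 mm, lying on the foam in the case, below the rim; to be left alone
- jar_mid (a point): Centre of a glass screw-top jar 60 mm across, 85 mm high, standing on the bench; bystander
- cup_mid (a point): Centre of a grey cup 72 mm across, 90 mm high, standing on the bench; bystander
- cube_box_mid (a point): Centre of a cardboard box 70 x 100 x 40 mm on the bench; bystander
- tape_mid (a point): Centre of an orange roll of tape 64 mm across, 22 mm high, lying flat on the bench; bystander
- spanner: Steel wrench lying on the bench, about 180 mm long and 8 mm high along its x axis; bystander

How it is judged:
By the outcome, as a careful person would: the job done as asked, in the order asked, and still so for the second after the job is handed in, with the robot touching nothing.
It also fails if it takes over 51 s, if anything falls off the work surface, if the arm or the gripper's body presses on something with over 40 N, if the wrist force passes 120 N, or if a joint passes its speed limit or range.

## Working session

There is one attempt and no reset: what is moved stays moved. The work goes in short steps, Python scripts to look and compute and a tool call to move; the robot and the scene stay as the last step left them, time stands still between calls to the robot, and variables do not carry over. Pictures are saved under pics/ and viewed, and the job is handed in when it is done.

Besides the shell and the picture viewer there is one more tool, called after "Request:" as a command line: name --pt "numbers of a row" for each row, then --argument value for the rest. move_arm: Moves the arm, as the interface text tells. Its arguments: {"type":"object","properties":{"plan":{"type":"array","items":{"type":"array","items":{"type":"number","minimum":-1,"maximum":1}}},"grip_force":{"type":"number"}},"required":["plan"]}

```bash
ls; mkdir -p pics; python3 - <<'E'
from bench import arm, optics
import cv2
print(arm.state())
for n in("side","top"):
    c=optics.camera(n); print(n,c["camera_matrix"],c["world_from_camera"],[k for k in c])
    cv2.imwrite(f"pics/{n}0.png",c["frame"][:,:,::-1])
E
```

```text
pics
{'clock': 0.0, 'qpos': array([-1.32477687e+00,  4.87184579e-02,  9.75930289e-02,  1.62196785e+00,
        5.52559072e-06,  1.44301679e+00]), 'qd': array([-0.0008591 , -0.0015457 , -0.00160634, -0.00014433,  0.00097284,
       -0.00071516]), 'tau': array([-8.21276785e-05, -3.38784850e+01,  3.20012391e+01,  2.03152554e-02,
       -1.14727259e-04,  3.66979791e-06]), 'ee_pos': array([ 0.19156381, -0.48818055,  0.2381315 ]), 'ee_rot': array([-2.59426395,  1.76911951,  0.00269048]), 'ft_force': array([-0.99904396,  0.0344537 ,  0.27906323]), 'wrist_torque': array([-0.05072807,  0.02879317, -0.0064441 ]), 'opening': 1.0011976712733301}
side [[505.27559035   0.         316.12903844]
 [  0.         505.27559035 241.06935089]
 [  0.           0.           1.        ]] [[-8.19885866e-01  3.74317840e-01 -4.33212789e-01  6.59729854e-02]
 [-5.72526904e-01 -5.36479206e-01  6.20002424e-01  6.84722560e-01]
 [-3.31684602e-04  7.56357202e-01  6.54158752e-01  8.10269295e-01]
 [ 0.00000000e+00  0.00000000e+00  0.00000000e+00  1.00000000e+00]] ['frame', 'camera_matrix', 'world_from_camera']
top [[454.65003157   0.         310.34837896]
 [  0.         454.65003157 230.71196023]
 [  0.           0.           1.        ]] [[-0.09184031  0.97309455 -0.21131102  0.35788027]
 [-0.99576887 -0.08908396  0.02254783  0.00657476]
 [ 0.00311674  0.21248773  0.97715876  0.96087721]
 [ 0.          0.          0.          1.        ]] ['frame', 'camera_matrix', 'world_from_camera']
```

View pics/side0.png

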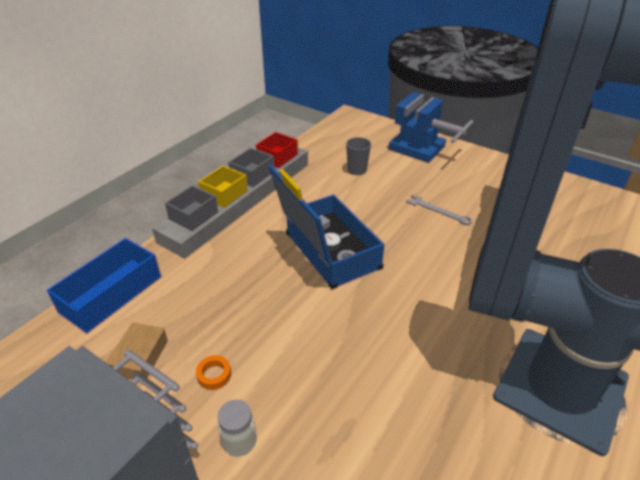

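View pics/top0.png

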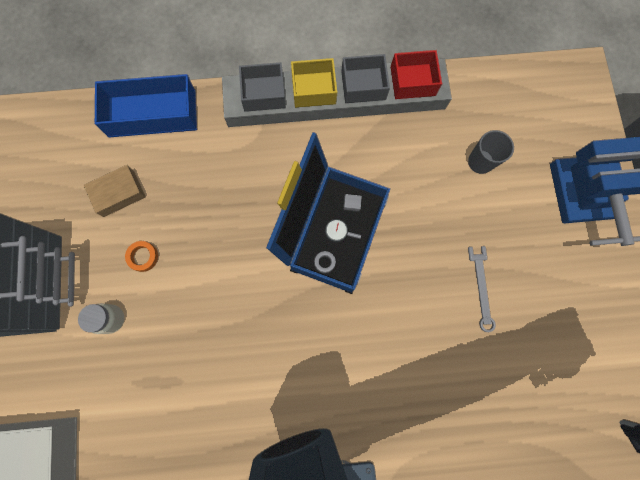

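```bash
cat > h.py <<'E'
import numpy as np, cv2
from bench import arm, optics
def ray(c,u,v):
    K=c["camera_matrix"];T=c["world_from_camera"]
    d=np.linalg.inv(K)@np.array([u,v,1.]); d=np.array([d[0],-d[1],-d[2]])
    return T[:3,3],T[:3,:3]@d
def onz(c,u,v,z):
    o,d=ray(c,u,v); return o+d*(z-o[2])/d[2]
def proj(c,p):
    T=c["world_from_camera"];q=T[:3,:3].T@(np.array(p)-T[:3,3]); x=c["camera_matrix"]@np.array([q[0],-q[1],-q[2]]); return x[:2]/x[2]
def tri(c1,a,c2,b):
    o,d=ray(c1,*a);p,e=ray(c2,*b)
    s=np.linalg.lstsq(np.array([d,-e]).T,p-o,rcond=None)[0]
    A=o+d*s[0];B=p+e*s[1]; return (A+B)/2,np.linalg.norm(A-B)
E
python3 - <<'E'
import cv2
a=cv2.imread("pics/top0.png")[120:300,250:400]
cv2.imwrite("pics/topz.png",cv2.resize(a,(500,600),interpolation=cv2.INTER_CUBIC))
a=cv2.imread("pics/side0.png")[160:290,260:390]
cv2.imwrite("pics/sidez.png",cv2.resize(a,(598,598),interpolation=cv2.INTER_CUBIC))
E
```

```text
(no output)
```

View pics/topz.png

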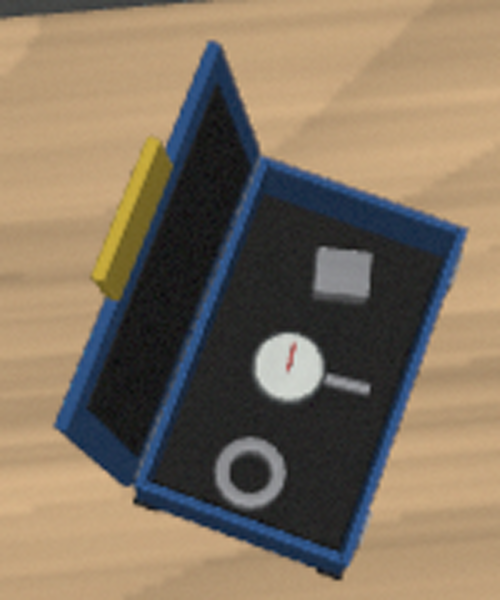

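View pics/sidez.png

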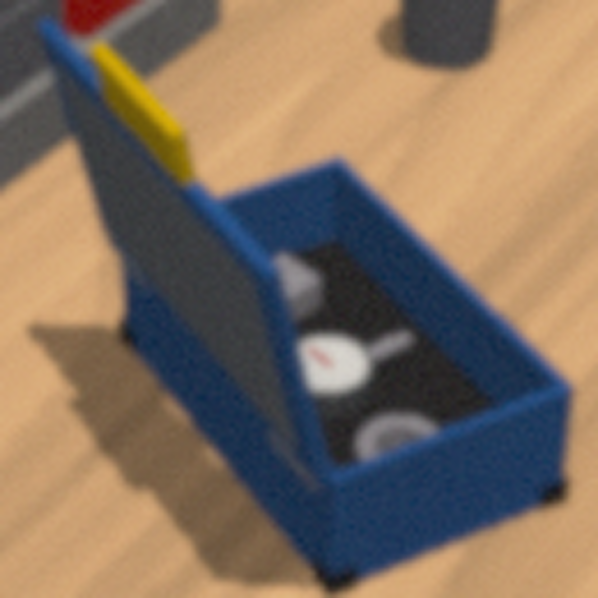

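```bash
python3 - <<'E'
from h import *
t=optics.camera("top");s=optics.camera("side")
P={}
T=dict(ff=(390.1,189.3),fn=(353.8,287),bn=(291.1,267),bf=(328.9,167.4))
S=dict(ff=(333.9,195.2),fn=(383.9,244.8),bn=(331.5,264.3))
for k in T: P[k]=onz(t,*T[k],.075);print(k,P[k].round(4), onz(s,*S[k],.075).round(4) if k in S else '', tri(t,T[k],s,S[k]) if k in S else '')
for a,b in(("ff","fn"),("bf","bn"),("fn","bn"),("ff","bf")):
  d=P[b]-P[a];print(a,b,np.linalg.norm(d),np.arctan2(d[1],d[0]))
# tab ends (outer edge) : top (150,137),(95,278) ; side (102,48),(190,140)
def tt(u,v):return (u/3.333+250,v/3.333+120)
def ss(u,v):return (u/4.6+260,v/4.6+160)
print('tab',tri(t,tt(155,138),s,ss(104,45)),tri(t,tt(97,278),s,ss(186,135)))
print('lidtopfar',tri(t,tt(213,42),s,ss(45,22)), 'near',tri(t,tt(60,425),s,ss(270,275)))
E
```

```text
ff [ 0.6206 -0.1834  0.075 ] [ 0.6165 -0.1803  0.075 ] (array([ 0.62063048, -0.18474741,  0.07101631]), np.float64(0.0023370769201545346))
fn [ 0.4303 -0.0876  0.075 ] [ 0.4231 -0.0874  0.075 ] (array([ 0.42756826, -0.08921665,  0.0721282 ]), np.float64(0.00653689525541726))
bn [0.4804 0.0304 0.075 ] [0.4833 0.0308 0.075 ] (array([0.48159643, 0.03095166, 0.07567638]), np.float64(0.0027715178122739662))
bf [ 0.6787 -0.0641  0.075 ]  
ff fn 0.21297345503554055 2.67497640248859
bf bn 0.21960169728188553 2.696837605714157
fn bn 0.12820373807632823 1.1695216631327785
ff bf 0.13274266704530732 1.117705204042803
tab (array([0.63123733, 0.00093475, 0.24104146]), np.float64(0.005722371988946155)) (array([0.56101536, 0.03541566, 0.24006348]), np.float64(0.006690419970979524))
lidtopfar (array([ 0.69435245, -0.03404924,  0.21180387]), np.float64(0.003677231753187259)) near (array([0.49677987, 0.0619851 , 0.2096298 ]), np.float64(0.002863305846740431))
```

```bash
cat >> h.py <<'E'
from scipy.spatial.transform import Rotation as Ro
YAW=1.12; C=np.array([.552,-.0765,0]); EX=np.array([np.cos(YAW),np.sin(YAW),0]);EY=np.array([-np.sin(YAW),np.cos(YAW),0]);EZ=np.array([0,0,1.])
def W(u,v,z): return C+u*EX+v*EY+z*EZ
TT=arm.tcp_to_tips
def pose(u,v,z,pitch,sgn=1):
    """tip centre at case coords; pitch=deg below level, heading +EX; tool x = sgn*back-up normal"""
    a=np.radians(pitch); tz=np.cos(a)*EX-np.sin(a)*EZ; n=np.sin(a)*EX+np.cos(a)*EZ
    R=np.array([sgn*n,np.cross(tz,sgn*n),tz]).T
    return W(u,v,z)-TT*tz,R
def row(cur,tgt):
    p,R=cur;q,S=tgt
    d=R.T@(q-p)/.15; w=Ro.from_matrix(R.T@S).as_rotvec()/(2*np.pi)
    return np.r_[d,w].round(3)
def cur():
    s=arm.state(); return s["ee_pos"],Ro.from_rotvec(s["ee_rot"]).as_matrix()
def uvz():
    p,R=cur(); t=p+TT*R[:,2]-C; return np.array([t@EX,t@EY,t[2]]).round(4)
E
python3 - <<'E'
from h import *
p,R=cur();print(TT,R.round(3),uvz())
for sg in(1,-1):
  print(row((p,R),pose(.147,0,.31,90,sg)))
E
```

```text
0.008 [[ 0.365 -0.931 -0.   ]
 [-0.931 -0.365  0.001]
 [-0.001 -0.    -1.   ]] [-0.5278  0.1449  0.2306]
[-2.345 -3.959 -0.525 -0.     0.    -0.369]
[-2.345 -3.959 -0.525  0.     0.     0.131]
```

Request:
move_arm --pt "-0.55 -0.95 -0.6 0 0 -0.1 0" --pt "-0.55 -0.95 -0.6 0 0 -0.1 0" --pt "-0.55 -0.95 -0.6 0 0 -0.1 0" --pt "-0.55 -0.95 -0.6 0 0 -0.1 0" --pt "-0.55 -0.95 -0.6 0 0 -0.1 0" --pt "-0.55 -0.95 -0.6 0 0 -0.1 0"

```text
clock: 0.8
ee_pos: [0.2947, -0.3599, 0.3298]
ee_rot: [3.014, -0.879, 0.001]
ft_force: [-0.2, -0.2, 0.0]
opening: 0.001
```

```bash
python3 - <<'E'
from h import *
print(uvz(),row(cur(),pose(.147,0,.31,90)))
E
```

```text
[-0.3672  0.1081  0.3218] [ 0.316 -3.488  0.075  0.     0.    -0.269]
```

Request:
move_arm --pt "0.1 -1 0 0 0 -0.1 0" --pt "0.1 -1 0 0 0 -0.1 0" --pt "0.1 -1 0 0 0 -0.1 0" --pt "0.1 -1 0 0 0 -0.1 0" --pt "0.1 -1 0 0 0 -0.1 0"

```text
clock: 1.3
ee_pos: [0.3877, -0.2412, 0.3277]
ee_rot: [-3.139, -0.096, 0.004]
ft_force: [-0.3, 0.3, 0.0]
opening: -0.0
```

```bash
python3 - <<'E'
from h import *
print(uvz(),row(cur(),pose(.147,0,.31,90)))
E
```

```text
[-0.2199  0.0761  0.3197] [ 1.641 -1.883  0.063 -0.     0.    -0.168]
```

Request:
move_arm --pt "0.82 -0.94 0 0 0 -0.1 0" --pt "0.82 -0.94 0 0 0 -0.1 0" --pt "0.82 -0.94 0 0 0 -0.1 0" --pt "0.82 -0.94 0 0 0 -0.1 0" --pt "0.82 -0.94 0 0 0 -0.1 0" --pt "0.82 -0.94 0 0 0 -0.1 0"

```text
clock: 1.9
ee_pos: [0.5017, -0.0948, 0.328]
ee_rot: [-2.959, -1.053, 0.004]
ft_force: [-0.1, 0.3, -0.1]
opening: 0.006
```

```bash
python3 - <<'E'
from h import *
print(uvz(),row(cur(),pose(.147,0,.31,90)))
E
```

```text
[-0.0384  0.0373  0.32  ] [ 1.225 -0.297  0.064 -0.     0.    -0.069]
```

Request:
move_arm --pt "1 -0.24 0 0 0 -0.069 0" --pt "1 -0.24 0 0 0 -0.069 0" --pt "1 -0.24 0 0 0 -0.069 0" --pt "1 -0.24 0 0 0 -0.069 0" --pt "1 -0.24 0 0 0 -0.069 0"

```text
clock: 2.4
ee_pos: [0.5951, 0.028, 0.3278]
ee_rot: [-2.663, -1.665, 0.005]
ft_force: [0.6, -0.5, -0.0]
opening: -0.001
```

```bash
python3 - <<'E'
from h import *
print(uvz(),row(cur(),pose(.147,0,.31,90)),row(cur(),pose(.145,0,.215,90)))
E
```

```text
[0.1128 0.0068 0.3198] [ 0.228  0.045  0.065 -0.     0.    -0.   ] [ 0.216  0.046  0.698 -0.     0.    -0.   ]
```

Request:
move_arm --pt "0.22 0.045 0 0 0 0 0" --pt "0.22 0.045 0.3 0 0 0 0" --pt "0.22 0.045 0.6 0 0 0 0" --pt "0.22 0.045 0.7 0 0 0 0" --pt "0.22 0.045 0.7 0 0 0 0" --pt "0.22 0.045 0.7 0 0 0 0"

```text
clock: 3.0
ee_pos: [0.6151, 0.054, 0.2258]
ee_rot: [2.663, 1.664, 0.001]
ft_force: [-1.0, 0.5, 0.8]
opening: -0.003
```

```bash
python3 - <<'E'
from h import *
print(uvz(),arm.state()["qpos"].round(3))
for n in("side","top"):
    c=optics.camera(n); f=c["frame"][:,:,::-1]
    f=f[140:300,220:400] if n=="side" else f[100:300,230:430]
    cv2.imwrite(f"pics/{n}1.png",cv2.resize(f,None,fx=2.9,fy=2.9,interpolation=cv2.INTER_CUBIC))
E
```

```text
[0.145  0.     0.2178] [-2.100e-02  2.910e-01  3.470e-01  1.625e+00 -1.000e-03  4.330e-01]
```

View pics/side1.png

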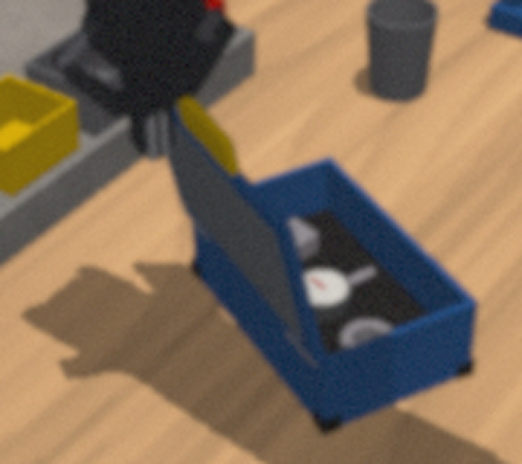

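View pics/top1.png

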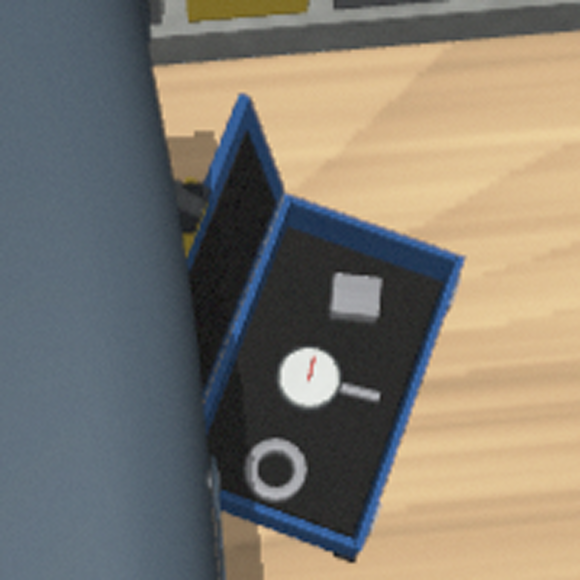

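Request:
move_arm --pt "-0.1 0 0 0 0 0 0" --pt "-0.15 0 0 0 0 0 0" --pt "-0.19 0 0 0 0 0 0" --pt "-0.23 0 0 0 0 0 0" --pt "-0.27 0 0 0 0 0 0" --pt "-0.31 0 0 0 0 0 0" --pt "-0.35 0 0 0 0 0 0" --pt "-0.38 0 0 0 0 0 0"

```text
clock: 3.9
ee_pos: [0.5903, 0.0045, 0.2241]
ee_rot: [-2.66, -1.671, 0.001]
ft_force: [1.2, 0.3, 0.5]
opening: -0.0
```

```bash
cat > look.py <<'E'
from h import *
import sys
print(uvz(),arm.state()["ft_force"].round(2),arm.state()["clock"])
c=optics.camera("side"); f=c["frame"][:,:,::-1][140:300,220:400].copy()
f=cv2.resize(f,None,fx=3,fy=3,interpolation=cv2.INTER_CUBIC)
# predicted near-side lid edge and tab line for several angles (a scale drawn on the picture)
H=.0675
for th in np.arange(0.,1.8,.2):
    q=[proj(c,W(H-.17*np.cos(th),v,.075+.17*np.sin(th))) for v in(-.04,.04)]
    q=[tuple(((np.array(x)-[220,140])*3).astype(int).tolist()) for x in q]
    cv2.line(f,q[0],q[1],(0,255,0) if th>.05 else (0,0,255),1); cv2.putText(f,f"{th:.1f}",q[1],0,.4,(255,255,255),1)
cv2.imwrite(f"pics/{sys.argv[1]}.png",f)
E
python3 look.py s2
```

```text
[0.0896 0.0008 0.2161] [1.18 0.31 0.53] 3.9
```

View pics/s2.png

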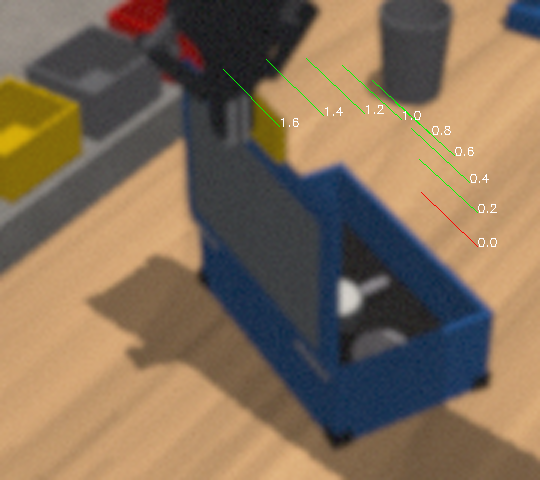

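Request:
move_arm --pt "-0.04 0 0 0 0 0 0" --pt "-0.08 0 0 0 0 0 0" --pt "-0.12 0 0 0 0 0 0" --pt "-0.15 0 0 0 0 0 0" --pt "-0.08 0 -0.05 0 0 0 0" --pt "-0.05 0 -0.3 0 0 0 0" --pt "-0.05 0 -0.4 0 0 0 0"

```text
clock: 4.65
ee_pos: [0.5878, -0.0017, 0.2869]
ee_rot: [2.659, 1.67, 0.003]
ft_force: [1.0, -0.1, 1.4]
opening: -0.001
```

```bash
python3 look.py s3
```

```text
[0.0829 0.0003 0.2789] [ 1.04 -0.1   1.38] 4.65
```

View pics/s3.png

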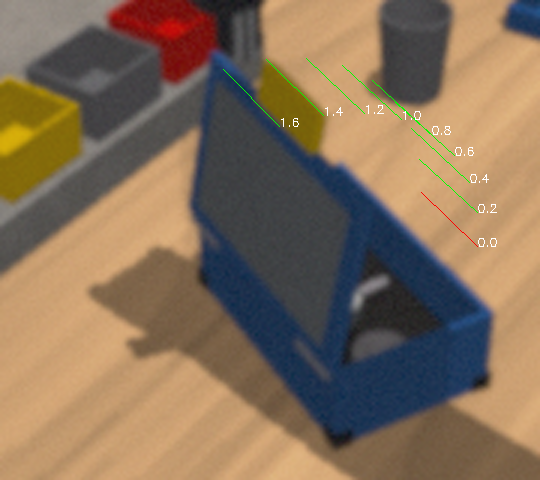

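Request:
move_arm --pt "-0.32 0 -0.02 0 0.021 0 0" --pt "-0.63 0 -0.02 0 0.042 0 0" --pt "-0.9 0 0.05 0 0.063 0 0" --pt "-1 0 0.3 0 0.083 0 0" --pt "-1 0 0.6 0 0.083 0 0"

```text
clock: 5.2
ee_pos: [0.5206, -0.1428, 0.1923]
ee_rot: [-2.377, -1.477, -0.635]
ft_force: [0.0, -0.8, -1.0]
opening: -0.001
```

```bash
python3 look.py s4
```

```text
[-0.0694 -0.0007  0.1853] [ 0.   -0.78 -1.02] 5.2
```

View pics/s4.png

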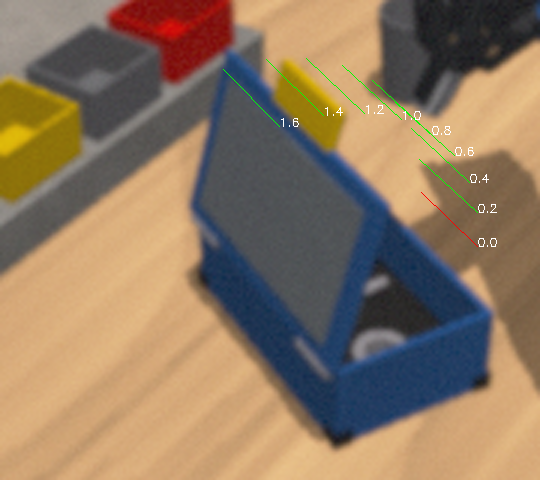

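```bash
cat >> h.py <<'E'
def catch(th,s=.025,pitch=60):
    a=np.radians(pitch); tab=np.array([.0675-.17*np.cos(th),.075+.17*np.sin(th)])
    tz=np.array([np.cos(a),-np.sin(a)]);n=np.array([np.sin(a),np.cos(a)])
    t=tab+s*tz-.0145*n
    return pose(t[0],0,t[1],pitch)
def touch():
    "lid angle at which the tab edge would meet the finger back, and s behind tip"
    p,R=cur();t=p+TT*R[:,2]-C; t=np.array([t@EX,t[2]]); tz=np.array([R[:,2]@EX,R[2,2]]);n=np.array([R[:,0]@EX,R[2,0]])
    th=np.arange(-.1,1.5,.001); tab=np.array([.0675-.17*np.cos(th),.075+.17*np.sin(th)]).T-t
    i=np.argmin(abs(tab@n-.0145)); return th[i],-(tab@tz)[i]
E
python3 - <<'E'
from h import *
print(touch())
for th in(.95,.9,.85,.8,.7): print(th,row(cur(),catch(th)))
E
```

```text
(np.float64(0.7340000000000008), np.float64(0.009865889863659516))
0.95 [ 0.24   0.046  0.05  -0.003  0.    -0.002]
0.9 [ 0.184  0.047  0.057 -0.003  0.    -0.002]
0.85 [ 0.128  0.048  0.067 -0.003  0.    -0.002]
0.8 [ 0.073  0.049  0.079 -0.003  0.    -0.002]
0.7 [-0.035  0.051  0.113 -0.003  0.    -0.002]
```

```bash
python3 - <<'E'
from h import *
s=arm.state();print(uvz(),s["ee_pos"],s["qd"].round(2),s["ft_force"],s["clock"],cur()[1].round(3))
E
```

```text
[-0.0664  0.0074  0.173 ] [ 0.51476072 -0.13670533  0.17997449] [ 0.07  0.06 -0.04  0.21 -0.03  0.02] [ -6.46552863   5.34874859 -11.08735461] 5.25 [[ 0.391  0.898  0.203]
 [ 0.773 -0.44   0.457]
 [ 0.499 -0.021 -0.866]]
```

Request:
move_arm --pt "0.04 0 0.07 0 0 0 0" --pt "0.08 0 0.14 0 0 0 0"

```text
clock: 5.45
ee_pos: [0.5328, -0.1174, 0.1841]
ee_rot: [-2.368, -1.489, -0.635]
ft_force: [0.5, -0.0, 0.4]
opening: 0.0
```

```bash
python3 look.py s5; python3 -c "
from h import *
print(uvz(),touch(),arm.state()['ft_force'])"
```

```text
[-0.0412 -0.0006  0.1771] [ 0.51 -0.01  0.37] 5.45
[-0.0393 -0.0006  0.1775] (np.float64(0.8890000000000009), np.float64(0.025678422564241715)) [0.31539414 1.24716362 0.06349911]
```

View pics/s5.png

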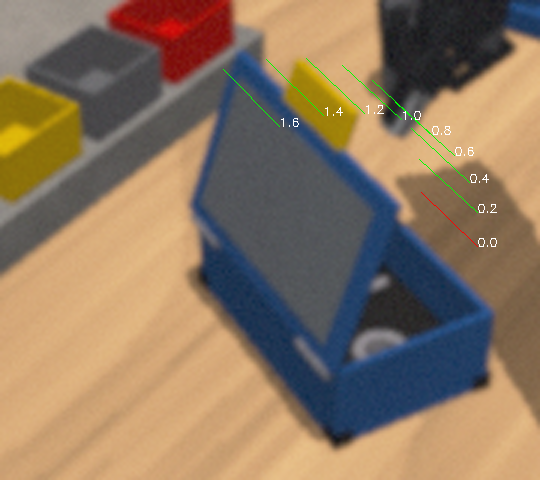

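Request:
move_arm --pt "0 0 0 0 0 0 0" --pt "0 0 0 0 0 0 0" --pt "0 0 0 0 0 0 0" --pt "0 0 0 0 0 0 0"

```text
clock: 5.9
ee_pos: [0.5321, -0.1183, 0.1834]
ee_rot: [-2.369, -1.49, -0.633]
ft_force: [0.1, 0.0, 0.3]
opening: 0.001
```

```bash
python3 look.py s6; python3 - <<'E'
from h import *
print(uvz(),touch(),arm.state()['ft_force'],arm.state()["clock"])
for th in(.85,.8,.7,.6,.5,.4,.3,.2,.1,.05,0.,-.03): print(th,row(cur(),catch(th)))
E
```

```text
[-0.0423 -0.0003  0.1764] [0.07 0.05 0.27] 5.9
[-4.24e-02 -1.00e-04  1.76e-01] (np.float64(0.8690000000000009), np.float64(0.024920885965568924)) [ 0.06949057  0.50225734 -0.26103738] 5.95
0.85 [-0.021 -0.001  0.005  0.     0.     0.   ]
0.8 [-0.076 -0.001  0.017  0.     0.     0.   ]
0.7 [-0.184 -0.001  0.051  0.     0.     0.   ]
0.6 [-0.289 -0.001  0.095  0.     0.     0.   ]
0.5 [-0.388 -0.002  0.149  0.     0.     0.   ]
0.4 [-0.482 -0.002  0.213  0.     0.     0.   ]
0.3 [-0.568 -0.002  0.286  0.     0.     0.   ]
0.2 [-0.647 -0.002  0.367  0.     0.     0.   ]
0.1 [-0.718 -0.002  0.456  0.     0.     0.   ]
0.05 [-0.749 -0.003  0.503  0.     0.     0.   ]
0.0 [-0.779 -0.003  0.551  0.     0.     0.   ]
-0.03 [-0.795 -0.003  0.581  0.     0.     0.   ]
```

View pics/s6.png

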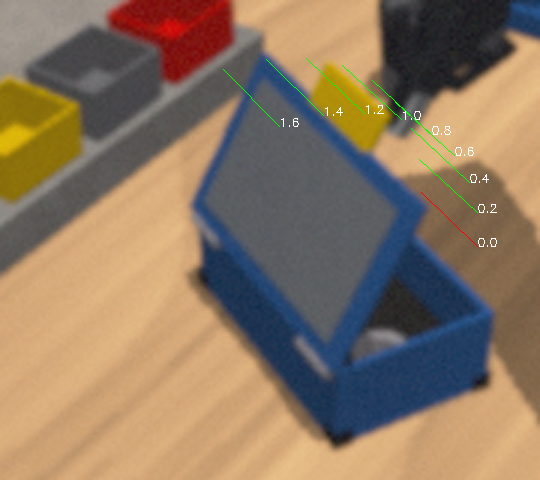

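Request:
move_arm --pt "0 0 0 0 0 0 0" --pt "0 0 0 0 0 0 0" --pt "-0.02 0 0.005 0 0 0 0" --pt "-0.043 0 0.01 0 0 0 0" --pt "-0.065 0 0.015 0 0 0 0" --pt "-0.087 0 0.02 0 0 0 0"

```text
clock: 6.55
ee_pos: [0.5268, -0.1273, 0.1724]
ee_rot: [-2.368, -1.486, -0.631]
ft_force: [0.0, -0.5, -0.4]
opening: -0.002
```

```bash
python3 look.py s7; python3 - <<'E'
from h import *
print(uvz(),touch(),arm.state()['ft_force'],arm.state()["clock"])
for th in(.75,.7,.6,.5,.4,.3,.2,.1,.05,0.,-.03): print(th,row(cur(),catch(th)))
E
```

```text
[-0.0527  0.0006  0.1655] [ 0.04 -0.54 -0.38] 6.55
[-0.0531  0.0006  0.165 ] (np.float64(0.7800000000000008), np.float64(0.02581577440039529)) [ 0.11942962 -2.49364382 -0.99532219] 6.6
0.75 [-0.033  0.004  0.004 -0.     0.     0.   ]
0.7 [-0.086  0.004  0.022 -0.     0.     0.   ]
0.6 [-0.191  0.004  0.067 -0.     0.     0.   ]
0.5 [-0.29   0.004  0.121 -0.     0.     0.   ]
0.4 [-0.384  0.004  0.185 -0.     0.     0.   ]
0.3 [-0.47   0.004  0.258 -0.     0.     0.   ]
0.2 [-0.549  0.005  0.339 -0.     0.     0.   ]
0.1 [-0.62   0.005  0.428 -0.     0.     0.   ]
0.05 [-0.651  0.005  0.475 -0.     0.     0.   ]
0.0 [-0.681  0.005  0.523 -0.     0.     0.   ]
-0.03 [-0.697  0.005  0.553 -0.     0.     0.   ]
```

View pics/s7.png

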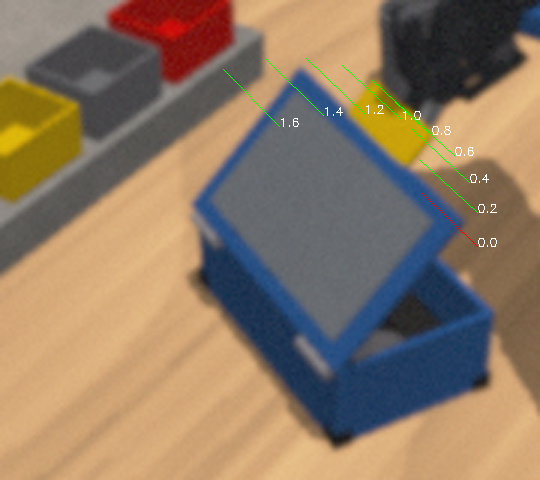

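Request:
move_arm --pt "-0.01 0 0 0 0 0 0" --pt "-0.015 0 0.002 0 0 0 0" --pt "-0.02 0 0.003 0 0 0 0"

```text
clock: 6.9
ee_pos: [0.5259, -0.1291, 0.171]
ee_rot: [-2.368, -1.487, -0.631]
ft_force: [-0.7, -0.8, -0.8]
opening: -0.006
```

```bash
python3 look.py s8; python3 - <<'E'
from h import *
print(uvz(),touch(),arm.state()['ft_force'],arm.state()["clock"])
for th in(.75,.7,.6,.5,.4,.3,.2,.1,.05,0.,-.03): print(th,row(cur(),catch(th)))
E
```

```text
[-0.0547  0.0006  0.1641] [-0.69 -0.82 -0.78] 6.9
[-0.0548  0.0006  0.164 ] (np.float64(0.7680000000000008), np.float64(0.02526938940972545)) [-0.81669374 -0.74740029 -0.15690881] 6.95
0.75 [-0.019  0.004  0.004 -0.     0.     0.   ]
0.7 [-0.073  0.004  0.022 -0.     0.     0.   ]
0.6 [-0.178  0.004  0.066 -0.     0.     0.   ]
0.5 [-0.277  0.004  0.121 -0.     0.     0.   ]
0.4 [-0.37   0.004  0.185 -0.     0.     0.   ]
0.3 [-0.457  0.004  0.257 -0.     0.     0.   ]
0.2 [-0.536  0.004  0.339 -0.     0.     0.   ]
0.1 [-0.607  0.004  0.427 -0.     0.     0.   ]
0.05 [-0.638  0.004  0.474 -0.     0.     0.   ]
0.0 [-0.668  0.004  0.523 -0.     0.     0.   ]
-0.03 [-0.684  0.004  0.552 -0.     0.     0.   ]
```

View pics/s8.png

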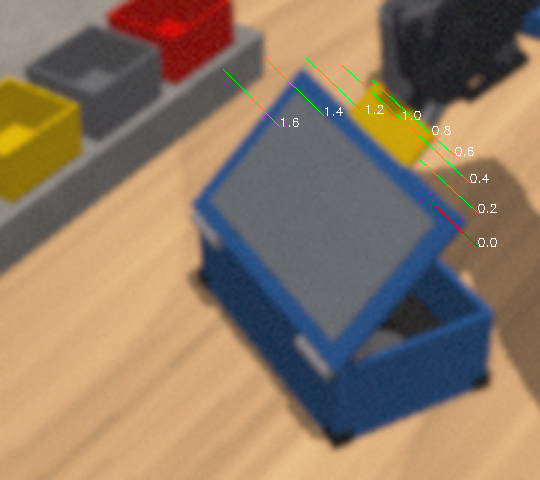

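Request:
move_arm --pt "-0.03 0 0.007 0 0 0 0" --pt "-0.051 0 0.015 0 0 0 0" --pt "-0.073 0 0.022 0 0 0 0" --pt "-0.1 0 0.033 0 0 0 0" --pt "-0.126 0 0.044 0 0 0 0" --pt "-0.152 0 0.055 0 0 0 0" --pt "-0.178 0 0.066 0 0 0 0" --pt "-0.203 0 0.08 0 0 0 0" --pt "-0.228 0 0.093 0 0 0 0" --pt "-0.253 0 0.107 0 0 0 0" --pt "-0.277 0 0.121 0 0 0 0" --pt "-0.3 0 0.137 0 0 0 0" --pt "-0.324 0 0.153 0 0 0 0" --pt "-0.347 0 0.169 0 0 0 0" --pt "-0.37 0 0.185 0 0 0 0" --pt "-0.392 0 0.203 0 0 0 0" --pt "-0.414 0 0.221 0 0 0 0" --pt "-0.436 0 0.239 0 0 0 0" --pt "-0.45 0 0.252 0 0 0 0" --pt "-0.457 0 0.257 0 0 0 0"

```text
clock: 8.95
ee_pos: [0.5084, -0.1653, 0.103]
ee_rot: [-2.368, -1.486, -0.631]
ft_force: [0.1, -0.7, -1.6]
opening: -0.003
```

```bash
python3 look.py s9; python3 - <<'E'
from h import *
print(uvz(),touch(),arm.state()['ft_force'],arm.state()["clock"])
for th in(.3,.25,.2,.15,.1,.05,0.,-.03,-.06): print(th,row(cur(),catch(th)))
E
```

```text
[-0.0949  0.0006  0.0961] [ 0.14 -0.68 -1.57] 8.95
[-0.095   0.0007  0.096 ] (np.float64(0.2990000000000004), np.float64(0.025165821503225903)) [ 0.40094603 -0.32572133 -1.22713096] 9.0
0.3 [ 0.001  0.004 -0.002 -0.     0.     0.   ]
0.25 [-0.04   0.004  0.038 -0.     0.     0.   ]
0.2 [-0.078  0.004  0.08  -0.     0.     0.   ]
0.15 [-0.114  0.004  0.123 -0.     0.     0.   ]
0.1 [-0.149  0.004  0.168 -0.     0.     0.   ]
0.05 [-0.18   0.004  0.215 -0.     0.     0.   ]
0.0 [-0.21   0.004  0.264 -0.     0.     0.   ]
-0.03 [-0.226  0.004  0.293 -0.     0.     0.   ]
-0.06 [-0.242  0.005  0.323 -0.     0.     0.   ]
```

View pics/s9.png

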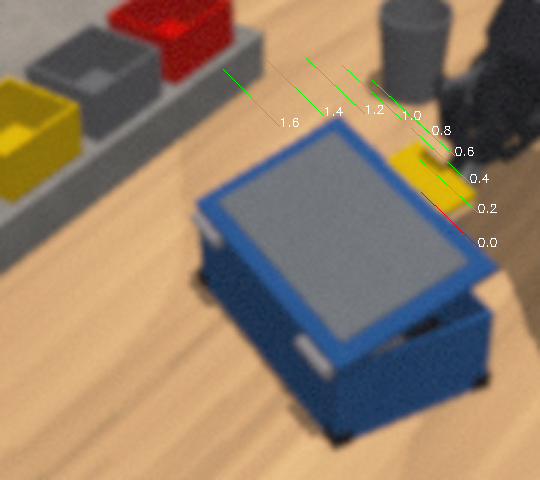

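Request:
move_arm --pt "-0.016 0 0.014 0 0 0 0" --pt "-0.032 0 0.03 0 0 0 0" --pt "-0.047 0 0.046 0 0 0 0" --pt "-0.063 0 0.063 0 0 0 0" --pt "-0.078 0 0.08 0 0 0 0" --pt "-0.092 0 0.097 0 0 0 0" --pt "-0.107 0 0.114 0 0 0 0" --pt "-0.121 0 0.132 0 0 0 0" --pt "-0.135 0 0.15 0 0 0 0" --pt "-0.149 0 0.168 0 0 0 0" --pt "-0.156 0 0.177 0 0 0 0" --pt "-0.162 0 0.187 0 0 0 0" --pt "-0.168 0 0.197 0 0 0 0" --pt "-0.174 0 0.206 0 0 0 0" --pt "-0.18 0 0.215 0 0 0 0"

```text
clock: 10.5
ee_pos: [0.5053, -0.1719, 0.062]
ee_rot: [-2.368, -1.487, -0.631]
ft_force: [-0.6, -0.7, -1.2]
opening: 0.001
```

```bash
python3 look.py s10; python3 - <<'E'
from h import *
print(uvz(),touch(),arm.state()['ft_force'],arm.state()["clock"])
for th in(.05,.03,0.,-.03,-.06,-.1): print(th,row(cur(),catch(th)))
E
```

```text
[-0.1023  0.0005  0.055 ] [-0.6  -0.73 -1.18] 10.5
[-0.1023  0.0006  0.0547] (np.float64(0.05200000000000013), np.float64(0.02523025217251628)) [-0.70550221 -1.62460049 -0.92182016] 10.55
0.05 [-0.001  0.004  0.001 -0.     0.     0.   ]
0.03 [-0.013  0.004  0.02  -0.     0.     0.   ]
0.0 [-0.03   0.004  0.049 -0.     0.     0.   ]
-0.03 [-0.047  0.004  0.079 -0.     0.     0.   ]
-0.06 [-0.062  0.004  0.109 -0.     0.     0.   ]
-0.1 [-0.082  0.004  0.15  -0.     0.     0.   ]
```

View pics/s10.png

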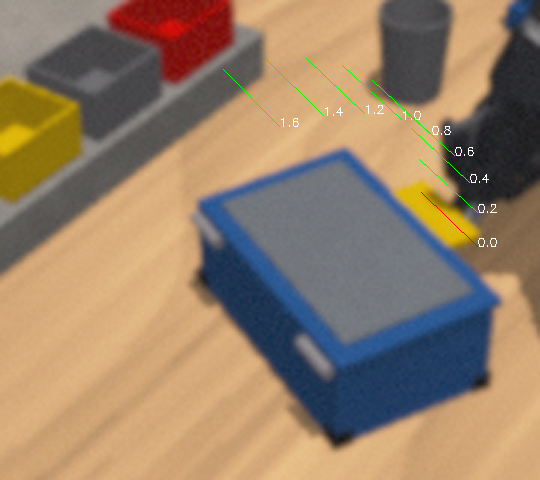

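Request:
move_arm --pt "-0.003 0 0.005 0 0 0 0" --pt "-0.006 0 0.01 0 0 0 0" --pt "-0.01 0 0.015 0 0 0 0" --pt "-0.013 0 0.02 0 0 0 0" --pt "-0.016 0 0.025 0 0 0 0" --pt "-0.019 0 0.03 0 0 0 0" --pt "-0.022 0 0.035 0 0 0 0" --pt "-0.025 0 0.04 0 0 0 0" --pt "-0.028 0 0.045 0 0 0 0" --pt "-0.031 0 0.05 0 0 0 0" --pt "-0.034 0 0.055 0 0 0 0" --pt "-0.037 0 0.06 0 0 0 0" --pt "-0.04 0 0.065 0 0 0 0" --pt "-0.042 0 0.07 0 0 0 0" --pt "-0.045 0 0.075 0 0 0 0" --pt "-0.048 0 0.08 0 0 0 0" --pt "-0.05 0 0.085 0 0 0 0" --pt "-0.053 0 0.09 0 0 0 0" --pt "-0.055 0 0.095 0 0 0 0" --pt "-0.058 0 0.1 0 0 0 0"

```text
clock: 12.55
ee_pos: [0.5054, -0.172, 0.0447]
ee_rot: [-2.368, -1.487, -0.632]
ft_force: [0.7, 0.1, 0.6]
opening: -0.002
```

```bash
python3 look.py s11; python3 - <<'E'
from h import *
print(uvz(),touch(),arm.state()['ft_force'],arm.state()["clock"])
E
```

```text
[-0.1023  0.0004  0.0378] [0.67 0.1  0.62] 12.55
[-0.1023  0.0005  0.0376] (np.float64(-0.04799999999999996), np.float64(0.02536790064534942)) [-0.22172193 -0.28562611  0.84985839] 12.6
```

View pics/s11.png

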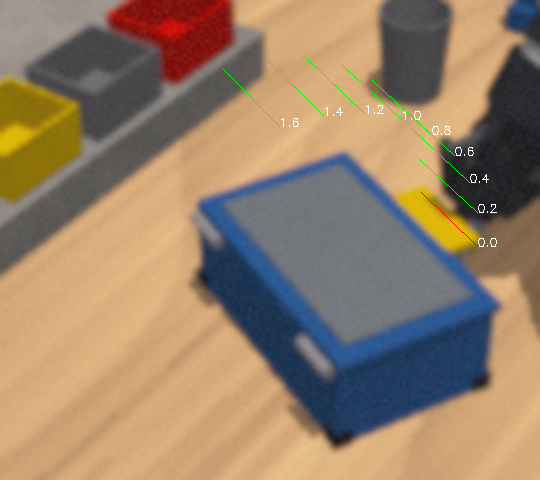

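Request:
move_arm --pt "-0.03 0 0.0 0 0 0 0" --pt "-0.08 0 -0.03 0 0 0 0" --pt "-0.18 0 -0.09 0 0 0 0" --pt "-0.35 0 -0.2 0 0 0 0" --pt "-0.55 0 -0.35 0 0 0 0" --pt "-0.7 0 -0.5 0 0 0 0" --pt "-0.7 0 -0.7 0 0 0 0" --pt "-0.7 0 -0.9 0 0 0 0" --pt "-0.7 0 -1 0 0 0 0" --pt "-0.7 0 -1 0 0 0 0" --pt "-0.7 0 -1 0 0 0 0" --pt "-0.7 0 -1 0 0 0 0"

```text
clock: 13.8
ee_pos: [0.4329, -0.3204, 0.1212]
ee_rot: [-2.366, -1.485, -0.631]
ft_force: [-0.6, -0.5, 0.2]
opening: -0.002
```

```bash
python3 look.py s12; python3 - <<'E'
from h import *
print(uvz(),arm.state()['ft_force'],arm.state()["clock"])
s=optics.camera("side");t=optics.camera("top")
for n,c in(("side",s),("top",t)):
    cv2.imwrite(f"pics/{n}_end.png",c["frame"][:,:,::-1])
E
```

```text
[-0.2674  0.0009  0.1143] [-0.59 -0.47  0.23] 13.8
[-0.2672  0.001   0.1142] [ 0.21593696  0.16879862 -0.31836326] 13.85
```

View pics/s12.png

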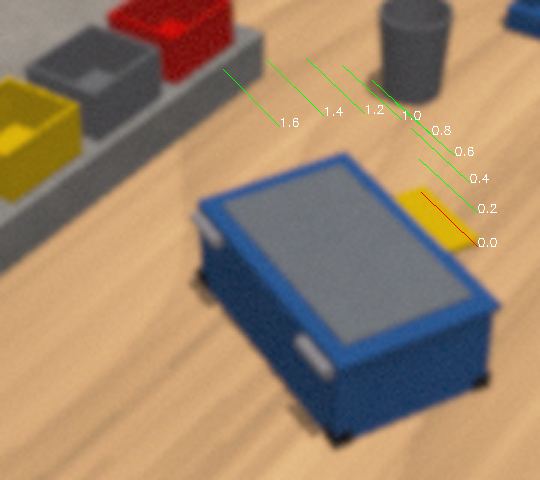

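View pics/top_end.png

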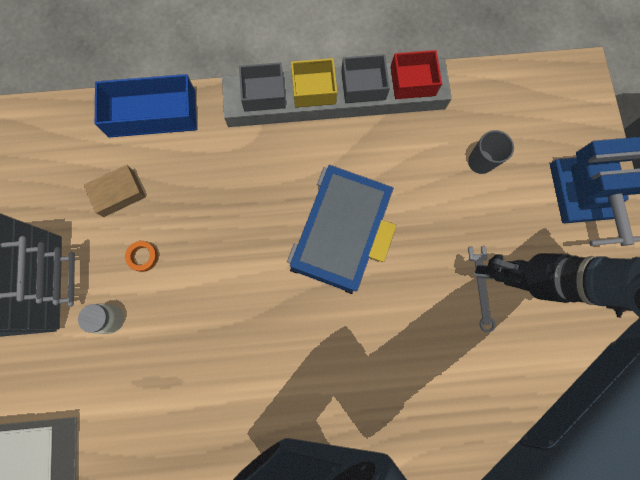

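View pics/side_end.png

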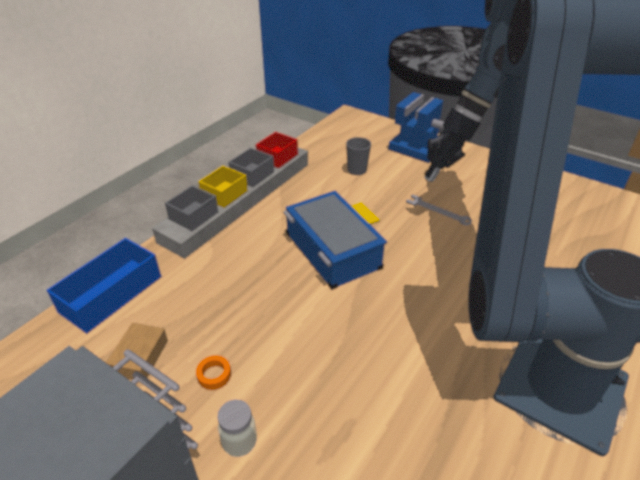

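```bash
python3 -c "
from h import *
print(arm.state()['qd'].round(3)); print(arm.close_job())"
```

```text
[ 0.    -0.001  0.006  0.001  0.002  0.001]
the job is handed in; nothing more can be done
None
```

The case is shut and the job is handed in, after about 14 s of robot time.

- **Tipping:** I pushed the lid forward past upright with the shut fingertips against the back of the tab. I then lifted the hand clear and moved it round to the front while the lid fell by itself, from about 1.4 to 0.8 rad.
- **Catching and closing:** The tab landed on the backs of the fingers at about 0.8 rad while the hand was already creeping downward. I eased it down to shut, at under 0.1 rad/s for the last stretch, then drew the hand out forward and up.

**Last checks:**
- The tab lies along the predicted 0-rad line, and the picture did not change when the finger was withdrawn.
- The force reading fell to its noise level (under 1 N) once the lid was on the rim.
- The hand is about 0.11 m above the bench, roughly 16 cm out in front of the tab.
- The spanner, cup, jar, tape and box look unmoved in both cameras.
- The gauges were never touched, but they can't be seen now that the lid is closed.

One reading stood out. Just after the quick move to the front, the wrist force read about 14 N and the hand was about 14 mm off target. The camera showed the lid still well clear, at about 1.3 rad, so I put it down to the sudden stop, and it was gone by the next reading.

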